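Lock the shaker's drive for transport

ROBOT

A 7-joint arm with a two-finger parallel gripper is mounted at the origin on a cart in front of the work surface, level with it; the furniture and walls round the work are solid. World frame = base frame: x ahead of the robot, y to its left, z up, the work surface at z = 0. Lengths are in m, angles in rad, forces in N, time in s.
With the tool pointing down it reaches from about 0.4 to 0.75 m from the base axis. Payload 19.5 kg.
Tool frame: the origin (TCP) lies at the very end of the fingers, on their centre line; the grasp point (between the pads) lies 19 mm behind it; z points along the fingers, y is the line along which they close (so a half turn about z gives the same grasp; the last joint's range is limited). The gripper opens to 85 mm and grips with 20 to 120 N. Pads are 22 mm wide; open, the fingers measure 114 mm over their backs; the gripper's body (76 mm by 85 mm) begins 54 mm behind the grasp point. The pads swing forward as they close: fully open they stand 13 mm farther back than shut.
Start: joints at [1.123, 0.707, -0.028, 1.485, 0.022, 0.951, -0.075], TCP at [0.227, -0.528, 0.208] pointing down, gripper open.
Joint ranges: [-2.71, 2.71], [-0.32, 2.16], [-1.57, 1.52], [0, 2.45], [-1.46, 4.6], [0, 2.02], [-2.83, 2.83]. Speed limits (rad/s): [1.89, 1.89, 2.57, 2.57, 3.01, 3.01, 3.01].

INTERFACE

Orientations are given as [roll, pitch, yaw] about the fixed x, y, z axes, in that order (R = Rz(yaw) Ry(pitch) Rx(roll)).
In Python, from workcell import manip gives the robot as it stands. The module is installed in compiled form; this text tells all that it offers.
- The arm moves only by the tool arm_command, never from a script. Its argument "plan" is one flat list of numbers, 6 for each row, row after row: the shift along the tool's x, y, z scaled (see below), then the turn, a rotation vector about the tool's x, y, z scaled (see below). In form: [tx, ty, tz, rx, ry, rz, tx, ty, tz, rx, ry, rz, ...]. A call has 1 to 20 rows; each row shifts and turns the commanded pose from where the row before left it, along the tool's axes as they then stand; what a row does not reach is not made up. The controller multiplies each number of a shift by 0.04 m and each number of a turn by 6 degrees. A row lasts 1/12 s, in which the tool goes at most 41.7 mm and 7.16 degrees, less where a joint would pass 70% of its speed; a pose out of reach is approached as far as the arm can. A call with a number of a shift or a turn outside -1 to 1 is refused whole. A call with a gripper value outside its range is refused whole. "gripper" is the closure, from -1 (fully open) to 1 (shut), so that 0 is half open, set as the call begins (left out, the last holds). The fingers move at their own pace and stop on an object; the grip force is fixed at half the most. Time passes only in rows, so rows that do not move let the fingers close. It gives the time, the measured TCP pose, the force, the opening and the grip force at its end, in the units of the state.
- manip.observe(): the state, without advancing time (a new reading comes with each control period).
- manip.grab_frame(name): name is "scene" or "top" or "wrist"; returns the picture (400x640x3 uint8, red, green, blue); there is no depth.
- manip.camera_model(name): a dict with "K" (3x3 intrinsics, pixels), "cam_to_world" (4x4, takes a point from camera to world coordinates); the wrist camera has in their place "hand_eye" (4x4, takes a point from camera to tool coordinates, whose origin is the TCP and whose axes are the flange's). Camera axes: x right, y up, looking along -z (the intrinsics and any distortion apply to the point x, -y, -z); pixel columns grow to the right and rows downward; lengths in m; the calibration is good to about 2 mm. A picture is of the moment at which its call begins: read the wrist's pose just before it. camera_model takes no time and is no camera call.
- manip.hand_in(): hands the job in; it is judged then, once.
The state is a dict: "clock": time; "q": joint angles; "dq": joint speeds; "tau": joint torques, N m; "tool_pos": TCP position; "ee_rot": TCP orientation; "ft_force": force on the tool from outside, world axes, zero at the start; "moment": the same for the moment, N m; "finger_gap": finger opening in m; "finger_force": force on a finger pad.
Only numpy, scipy, OpenCV 4.12 (cv2) and the standard library are available. Lean on these libraries where they do the work, as an engineer would, in place of code of your own. Each camera call takes 0.05 s, during which the arm holds its last target. There are 200 camera calls.

TASK

Fit the transport-lock pin to the bench shaker: put its pin through the slot in the front cover, gently slide the tip along the hidden sled until it drops into the sled's hole, and push the pin fully home with its collar flush against the cover. Never force it (stay under 30 N, about the weight of a 3 kg load), and leave the pin standing there on its foot and the other things on the worktop where they are.

Things in the scene. Friction and masses are not known exactly. Their poses are not given: they have to be found in the camera images.
- lock_pin: black grip 22 (x) x 20 (y) mm, upright from z = 8 to 90 mm (pinch across y), on a foot 46 x 44 x 8 mm; a steel pin points level along +x, 40 mm above the foot's underside: 10 mm thick, round nose, 48 mm long from the front of its 26 mm collar (x = 26 mm) to the tip (x = 74 mm). About 0.15 kg. Origin: centre of the grip, at the foot's underside; z up. Starts standing on the worktop.
- pin_tip (a point): the tip of the pin's round nose, 74 mm along +x and 40 mm up from the lock pin's origin; axes as the lock pin's.
- slot (a point): centre of the slot's mouth on the front face of the shaker's cover, 41.5 mm above the worktop. x points level into the shaker, square to the cover; y along the slot; z up. A level through-slot 76 mm long, 16 mm high in the 4 mm cover: the pin passes with its foot on the worktop or up to 4 mm above it. Pin home, collar flush: tip 48 mm in.
- sled_face (a point): point 26 mm behind the slot mouth's centre, axes as slot, fixed: here lies the front of the hidden steel sled plate, parallel to the cover. Its one hole, through 8 mm, is 13 mm wide (y), 18 mm high, level with the slot, its centre anywhere from y = -24 to +24 mm, unseen. Pressed elsewhere, the plate yields along x: 2 N at first touch, 0.5 N per mm more, hard stop at 10 mm.
- shaker: the bench shaker, fixed to the worktop: a white flat case 130 mm deep (x), 200 mm wide (y), 80 mm high, with a 4 mm ribbed black mat on top and a bare aluminium front cover (facing its -x) with the slot. Origin: centre of its underside; front face at x = -65 mm. A nose in the sled's hole can push the sled sideways 5 mm, at 1.5 N per mm, to a hard stop.
- sample_pot: bystander: small white pot with a screw cap, 29 mm across, 46 mm high; origin at the centre of its underside
- stopper: bystander: black tapered stopper, 29 mm across, 30 mm high; origin at the centre of its underside
- tube: bystander: capped centrifuge tube standing up, 34 mm across, 114 mm high; origin at the centre of its underside
- tape_roll: bystander: roll of white tape lying flat, 54 mm across, 15 mm high; origin at the centre of its underside
- timer: bystander: flat white kitchen-style timer, 66 x 66 x 16 mm; origin at the centre of its underside
- bottle: bystander: white reagent bottle with a screw cap, 47 mm across, 88 mm high; origin at the centre of its underside
Things that resemble listed ones, but are neither listed nor needed, are in the scene too. What is meant by the lock_pin is not red, and is the larger of those in its own colour.

How it is judged:
On the way, in this order (a step that is already met when the one before it is completed fails the run):
1. the pin's tip is through the slot, more than 15 mm inside the cover's front face (x of pin_tip in the frame of slot above 0.015 m and y of pin_tip in the frame of slot between -0.04 and 0.04 m and z of pin_tip in the frame of slot between -0.01 and 0.01 m), for 0.1 s.
2. the pin is home in the sled's hole: its tip at least 44.5 mm in (x of pin_tip in the frame of slot above 0.0445 m), for 0.2 s.
At the end, for the whole second after the job is handed in: The pin has gone through the slot and the sled's hole to at least 44.5 mm inside the cover's front face (48 mm is collar flush), within 0.12 rad of square to the cover; the lock pin stands on its foot (tilt under 0.1 rad, foot within 4 mm of the worktop), at rest and released (x of pin_tip in the frame of slot above 0.0445 m and y of pin_tip in the frame of slot between -0.04 and 0.04 m and z of pin_tip in the frame of slot between -0.01 and 0.01 m and angle between the x axis of lock_pin and the x axis of slot, either way round below 0.12 rad and angle between lock_pin's own z axis and vertical below 0.1 rad and height (world z) of lock_pin below 0.004 m and linear speed of lock_pin below 0.01 m/s); the robot touches nothing.
It fails at once if the lock pin is forced: more than 30 N between it and the shaker (cover or sled) (contact force between lock_pin and shaker above 30 N).
It fails at once if a bystander is moved by more than 30 mm (distance of any of sample_pot, stopper, tube, tape_roll, timer, bottle from where it was at the start of the episode above 0.03 m).
It also fails if it takes over 51 s, if anything falls off the work surface, if the arm or the gripper's body presses on something with over 40 N, if the wrist force passes 120 N, or if a joint passes its speed limit or range.

## Working session

There is one attempt and no reset: what is moved stays moved. The work goes in short steps, Python scripts to look and compute and a tool call to move; the robot and the scene stay as the last step left them, time stands still between calls to the robot, and variables do not carry over. Pictures are saved under pics/ and viewed, at most 10 in all, crops included, and the job is handed in when it is done.

Besides the shell and the picture viewer there is one more tool, called after "Call:" in YAML: its name, and indented under it one key for each argument. arm_command: Moves the arm, as the interface text tells. Shifts and turns lie within -1 to 1; 1 stands for 0.04 m of shift or 6 degrees of turn. Its arguments: {"type":"object","properties":{"plan":{"type":"array"},"gripper":{"type":"number"}},"required":["plan"]}

```bash
mkdir -p pics; python3 - <<'E'
from workcell import manip
import cv2,numpy as np
s=manip.observe();print({k:np.round(v,3) for k,v in s.items()})
for n in("scene","top"):
    cv2.imwrite(f"pics/{n}0.png",manip.grab_frame(n)[:,:,::-1])
    m=manip.camera_model(n);print(n,np.round(m["K"],1).tolist(),np.round(m["cam_to_world"],3).tolist(),[k for k in m])
print(manip.camera_model("wrist"))
E
```

```text
{'clock': np.float64(0.0), 'q': array([ 1.123,  0.707, -0.028,  1.485,  0.022,  0.951, -0.075]), 'dq': array([-0.001,  0.001,  0.001, -0.   ,  0.   , -0.001, -0.   ]), 'tau': array([ 0.0000e+00, -8.8321e+01,  1.2340e+00, -2.3617e+01,  1.7000e-02,
        6.0000e-03, -0.0000e+00]), 'tool_pos': array([ 0.227, -0.528,  0.208]), 'ee_rot': array([-3.141,  0.   ,  0.406]), 'ft_force': array([ 0.796, -0.38 ,  0.137]), 'moment': array([-0.004, -0.035, -0.015]), 'finger_force': np.float64(0.0), 'finger_gap': np.float64(0.086)}
scene [[468.4, 0.0, 313.2], [0.0, 468.4, 198.4], [0.0, 0.0, 1.0]] [[-0.723, 0.341, -0.601, -0.342], [-0.691, -0.365, 0.624, 0.824], [-0.006, 0.866, 0.499, 0.793], [0.0, 0.0, 0.0, 1.0]] ['K', 'cam_to_world']
top [[477.2, 0.0, 324.6], [0.0, 477.2, 197.1], [0.0, 0.0, 1.0]] [[-0.002, 0.992, -0.123, 0.367], [-1.0, -0.0, 0.016, -0.095], [0.016, 0.123, 0.992, 1.412], [0.0, 0.0, 0.0, 1.0]] ['K', 'cam_to_world']
{'K': array([[318.71157361,   0.        , 317.55548698],
       [  0.        , 318.71157361, 194.42865887],
       [  0.        ,   0.        ,   1.        ]]), 'hand_eye': array([[-1.21964171e-04,  9.56331140e-01,  2.92285366e-01,
         7.43091804e-02],
       [ 9.99999974e-01,  5.98994791e-05,  2.21292059e-04,
         3.66894770e-04],
       [ 1.94120746e-04,  2.92285385e-01, -9.56331123e-01,
        -1.65962707e-01],
       [ 0.00000000e+00,  0.00000000e+00,  0.00000000e+00,
         1.00000000e+00]])}
```

View pics/scene0.png

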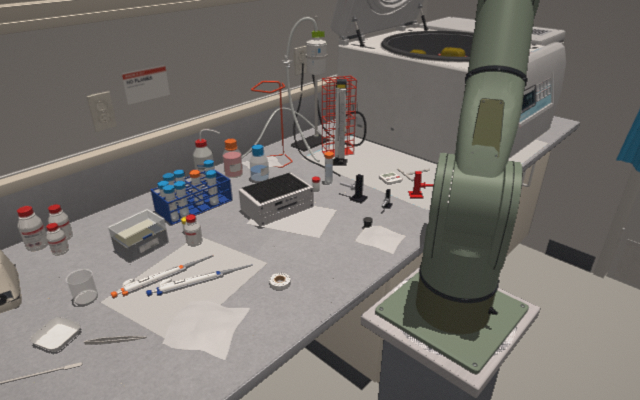

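View pics/top0.png

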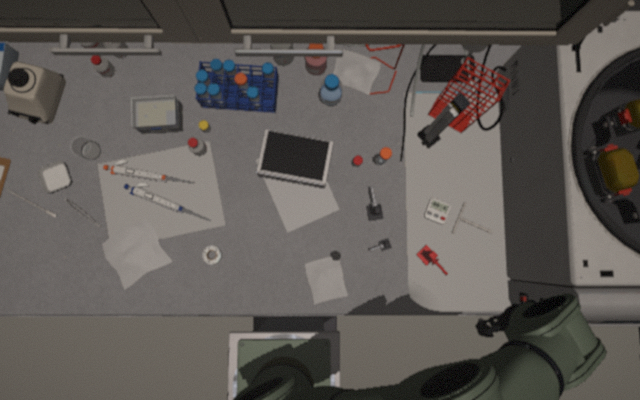

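Scene: candidates in the top view are a large black pin at (375,205), a small black one at (380,245) and a red one at (432,258). I choose the large black one. The shaker is at (295,158), with its front facing the robot. Next is a close crop to check this.

```bash
python3 - <<'E'
import cv2
a=cv2.imread("pics/top0.png")[125:260,248:408]
cv2.imwrite("pics/crop1.png",cv2.resize(a,None,fx=4.4,fy=4.4,interpolation=cv2.INTER_CUBIC))
E
cat > h.py <<'E'
import numpy as np,cv2
from workcell import manip
from scipy.spatial.transform import Rotation as R
def model(n):
    m=manip.camera_model(n)
    if n!="wrist": return m["K"],m["cam_to_world"]
    s=manip.observe();T=np.eye(4);T[:3,:3]=R.from_euler("xyz",s["ee_rot"]).as_matrix();T[:3,3]=s["tool_pos"]
    return m["K"],T@m["hand_eye"]
def back(KT,uv,z):
    K,T=KT;d=T[:3,:3]@(np.linalg.inv(K)@[uv[0],uv[1],1]*[1,-1,-1])
    return T[:3,3]+d*(z-T[2,3])/d[2]
def proj(KT,p):
    K,T=KT;c=T[:3,:3].T@(np.asarray(p)-T[:3,3])*[1,-1,-1];c=K@c;return c[:2]/c[2]
E
```

```text
(no output)
```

View pics/crop1.png

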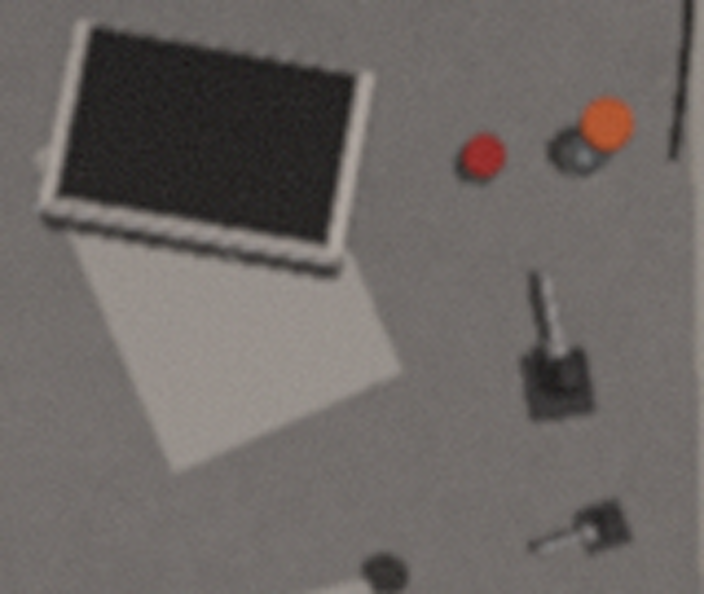

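The crop confirms the pin: foot centre at crop (558,383), tip at about (540,275), pointing toward +x. The shaker's top corners are (45,205), (335,250), (372,72) and (82,22).

```bash
python3 - <<'E'
from h import *
M=model("top");f=lambda u,v:(248+u/4.4,125+v/4.4)
P={}
for n,u,v,z in[("FL",43,208,.08),("FR",335,253,.08),("BR",374,73,.08),("BL",82,22,.08),("foot",558,383,.006),("tip",537,272,.04),("collar",556,352,.04),("footA",525,352,.008),("footB",584,345,.008),("footC",594,408,.008),("footD",533,418,.008),("pot",484,156,.046),("tube",606,123,.114),("small",603,525,.005),("stopper",385,572,.03)]:
    P[n]=back(M,f(u,v),z);print(n,P[n].round(4))
d=P["FL"]-P["FR"];print("shaker y axis ang",np.degrees(np.arctan2(d[1],d[0]))-90,np.linalg.norm(d))
d=P["BR"]-P["FR"];print(np.degrees(np.arctan2(d[1],d[0])),np.linalg.norm(d));d=P["tip"]-P["foot"];print("pin yaw",np.degrees(np.arctan2(d[1],d[0])),np.linalg.norm(d[:2]))
print(proj(M,[.227,-.528,.208]))
E
```

```text
FL [0.6029 0.0725 0.08  ]
FR [ 0.5737 -0.115   0.08  ]
BR [ 0.6919 -0.1405  0.08  ]
BL [0.7254 0.049  0.08  ]
foot [ 0.4968 -0.266   0.006 ]
tip [ 0.5673 -0.2491  0.04  ]
collar [ 0.5141 -0.2609  0.04  ]
footA [ 0.5176 -0.2439  0.008 ]
footB [ 0.5223 -0.2837  0.008 ]
footC [ 0.4797 -0.2898  0.008 ]
footD [ 0.473  -0.2487  0.008 ]
pot [ 0.6441 -0.2143  0.046 ]
tube [ 0.6516 -0.2858  0.114 ]
small [ 0.4016 -0.2949  0.005 ]
stopper [ 0.3706 -0.148   0.03  ]
shaker y axis ang -8.839507105664524 0.1896697543272154
-12.194179451684398 0.12086322711434953
pin yaw 13.50324479429623 0.07253668683696785
[491.60525886 312.7960822 ]
```

Call:
arm_command:
  plan: [0.586, -0.223, 0, 0, 0, 0, 0.586, -0.223, 0, 0, 0, 0, 0.586, -0.223, 0, 0, 0, 0, 0.586, -0.223, 0, 0, 0, 0, 0.586, -0.223, 0, 0, 0, 0, 0.586, -0.223, 0, 0, 0, 0, 0.586, -0.223, 0, 0, 0, 0, 0.586, -0.223, 0, 0, 0, 0, 0.586, -0.223, 0, 0, 0, 0, 0.586, -0.223, 0, 0, 0, 0, 0.586, -0.223, 0, 0, 0, 0, 0.586, -0.223, 0, 0, 0, 0, 0.586, -0.223, 0, 0, 0, 0, 0.586, -0.223, 0, 0, 0, 0, 0.586, -0.223, 0, 0, 0, 0, 0, 0, 0, 0, 0, 0.75, 0, 0, 0, 0, 0, 0.75, 0, 0, 0, 0, 0, 0.75, 0, 0, 0, 0, 0, 0, 0, 0, 0, 0, 0, 0]
  gripper: -1

```text
clock: 1.77
tool_pos: [0.4972, -0.2664, 0.208]
ee_rot: [-3.141, 0.0, 0.173]
ft_force: [0.5, 0.1, 0.7]
finger_gap: 0.0855
finger_force: 0.0
```

```bash
python3 - <<'E'
from h import *
s=manip.observe();print(s["tool_pos"],s["ee_rot"],s["clock"],s["q"])
M=model("wrist");np.savez("w1.npz",K=M[0],T=M[1])
a=manip.grab_frame("wrist")[:,:,::-1];cv2.imwrite("pics/w1.png",a)
print(proj(M,[.4968,-.266,.008]),proj(M,[.588,-.021,.0415]))
E
```

```text
[ 0.49716384 -0.26639781  0.20801742] [-3.14135480e+00  4.22941530e-04  1.72753395e-01] 1.7667 [ 0.38213557  0.69375342  0.10356504  1.52805323 -0.08282082  0.9245601
 -0.88618665]
[316.90320258 163.88083455] [77.92732241 33.59476589]
```

View pics/w1.png

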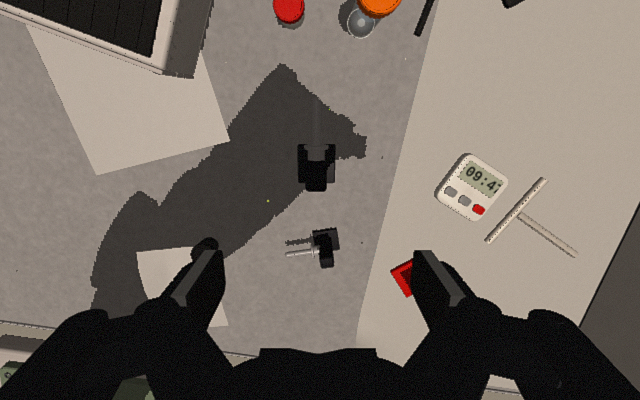

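The wrist view shows the chosen pin centred at (317,165) with its shaft straight up the image, as predicted. The shaker corner is at top left, (165,72). Next I enlarge a brightened crop to fix the angle.

```bash
python3 - <<'E'
import cv2,numpy as np
a=cv2.imread("pics/w1.png").astype(float)
g=lambda b:cv2.resize((255*(np.clip(b/255,0,1))**.45).astype(np.uint8),None,fx=5,fy=5,interpolation=cv2.INTER_CUBIC)
cv2.imwrite("pics/c2.png",g(a[85:205,280:360]))
E
```

```text
(no output)
```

View pics/c2.png

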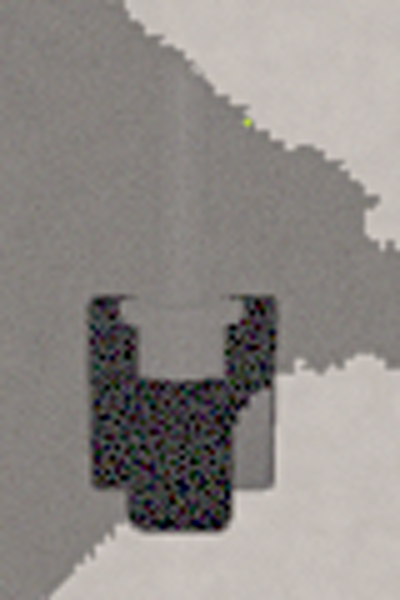

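Call:
arm_command:
  plan: [0, 0, 0.475, 0, 0, 0, 0, 0, 0.475, 0, 0, 0, 0, 0, 0.475, 0, 0, 0, 0, 0, 0.475, 0, 0, 0, 0, 0, 0.475, 0, 0, 0, 0, 0, 0.475, 0, 0, 0, 0, 0, 0.475, 0, 0, 0, 0, 0, 0.475, 0, 0, 0, 0, 0, 0, 0, 0, 0, 0, 0, 0, 0, 0, 0]

```text
clock: 2.65
tool_pos: [0.4969, -0.2665, 0.0561]
ee_rot: [-3.141, 0.001, 0.172]
ft_force: [-0.1, -0.1, 0.9]
finger_gap: 0.0852
finger_force: 0.0
```

Call:
arm_command:
  plan: [0, 0, 0, 0, 0, 0, 0, 0, 0, 0, 0, 0, 0, 0, 0, 0, 0, 0, 0, 0, 0, 0, 0, 0, 0, 0, 0, 0, 0, 0, 0, 0, 0, 0, 0, 0, 0, 0, 0, 0, 0, 0, 0, 0, 0, 0, 0, 0, 0, 0, 0, 0, 0, 0, 0, 0, 0, 0, 0, 0]
  gripper: 1

```text
clock: 3.48
tool_pos: [0.4974, -0.2664, 0.0567]
ee_rot: [-3.141, -0.0, 0.17]
ft_force: [-1.2, 1.9, 9.4]
finger_gap: 0.0183
finger_force: 58.7
```

Call:
arm_command:
  plan: [0, 0, -0.2, 0, 0, 0, 0, 0, -0.55, 0, 0, 0, 0, 0, -0.75, 0, 0, 0, 0, 0, -0.75, 0, 0, 0, 0, 0, -0.75, 0, 0, 0, 0, 0, -0.75, 0, 0, 0, 0.03, -0.3, 0, 0, 0, 0, 0.03, -0.6, 0, 0, 0, 0, 0.03, -0.6, 0, 0, 0, 0, 0.03, -0.6, 0, 0, 0, 0, 0.03, -0.6, 0, 0, 0, 0, 0.03, -0.6, 0, 0, 0, 0, 0.03, -0.6, 0, 0, 0, 0, 0.03, -0.6, 0, 0, 0, 0, 0.03, -0.6, 0, 0, 0, 0, 0.03, -0.6, 0, 0, 0, 0, 0.03, -0.6, 0, 0, 0, 0, 0.02, -0.4, 0, 0, 0, 0]

```text
clock: 4.98
tool_pos: [0.465, 0.0023, 0.2063]
ee_rot: [-3.141, 0.0, 0.172]
ft_force: [-0.2, 0.0, -1.3]
finger_gap: 0.0182
finger_force: 59.2
```

Call:
arm_command:
  plan: [0, 0, 0, 0, 0, 0.66, 0, 0, 0, 0, 0, 0.66, 0, 0, 0, 0, 0, 0.66, 0, 0, 0, 0, 0, 0.66, 0, 0, 0, 0, 0, 0.66, 0, 0, 0, 0, 0, 0, 0, 0, 0, 0, 0, 0, 0, 0, 0, 0, 0, 0]

```text
clock: 5.65
tool_pos: [0.4655, 0.0, 0.2062]
ee_rot: [-3.141, 0.0, -0.173]
ft_force: [-0.6, 0.3, -1.4]
finger_gap: 0.0183
finger_force: 59.2
```

```bash
python3 - <<'E'
from h import *
s=manip.observe();print(s["tool_pos"],s["ee_rot"],s["clock"],s["q"])
M=model("wrist");np.savez("w2.npz",K=M[0],T=M[1])
a=manip.grab_frame("wrist")[:,:,::-1];cv2.imwrite("pics/w2.png",a)
g=cv2.resize((255*(a[:240,140:500]/255.)**.5).astype(np.uint8),None,fx=2.2,fy=2.2,interpolation=cv2.INTER_CUBIC)
cv2.imwrite("pics/w2b.png",g)
E
```

```text
[4.65478849e-01 4.07772440e-05 2.06246219e-01] [-3.14146235e+00  1.69631453e-04 -1.72931000e-01] 5.65 [-0.22095479  0.56738985  0.25883287  1.87419134 -0.20888261  0.72629646
 -1.58780807]
```

View pics/w2b.png

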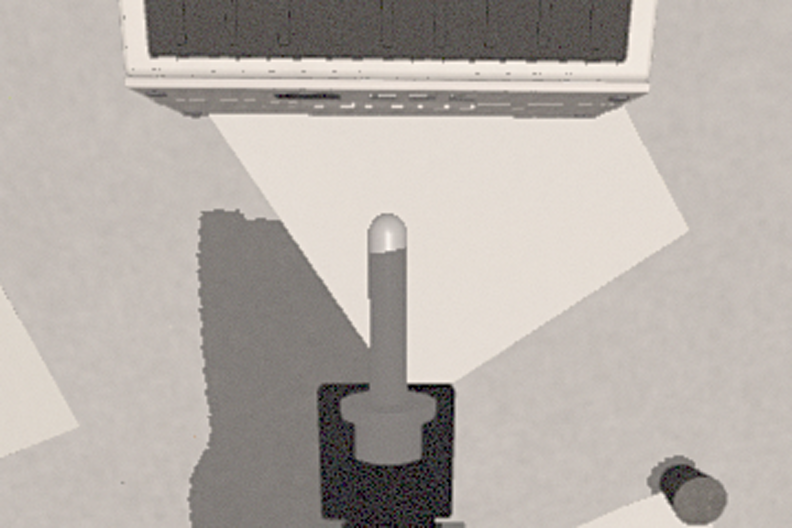

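```bash
python3 - <<'E'
import cv2,numpy as np
a=cv2.imread("pics/w2.png").astype(float)
b=a[25:60,190:445]
cv2.imwrite("pics/c3.png",cv2.resize((255*(b/255)**.7).astype(np.uint8),(785,560),interpolation=cv2.INTER_CUBIC))
E
```

```text
(no output)
```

View pics/c3.png

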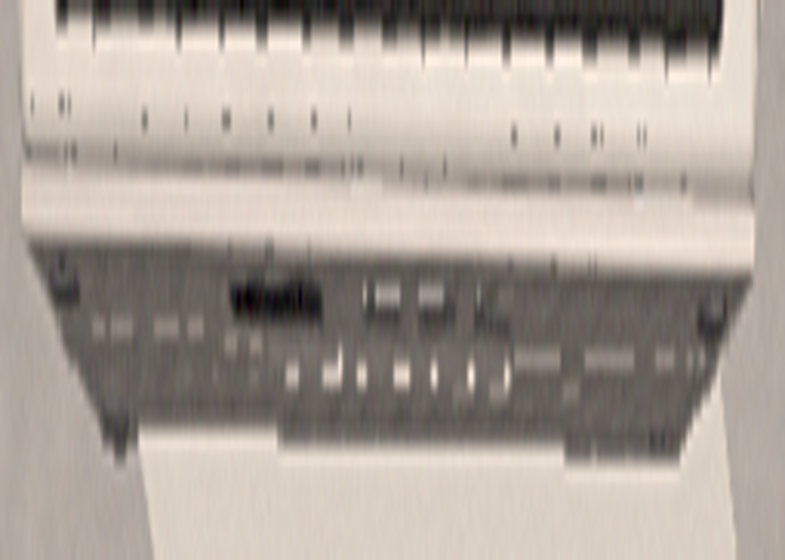

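```bash
python3 - <<'E'
from h import *
d=np.load("w2.npz");M=(d["K"],d["T"])
f=lambda u,v,z:back(M,(190+u/3.078,25+v/16),z)
L=f(30,240,.078);Rr=f(750,275,.078);l=f(120,430,.0);r=f(682,461,0.0)
for a,b in((L,Rr),(l,r)):
    e=a-b;print(a.round(4),b.round(4),((a+b)/2).round(4),np.linalg.norm(e).round(4),np.degrees(np.arctan2(e[1],e[0]))-90)
print("slot",f(398,375,.036),f(285,370,.036),f(510,380,.036))
tip=[(140+387/2.2),213/2.2];print("tip",back(M,tip,.1905), "base",back(M,(140+388/2.2,395/2.2),.1905))
E
```

```text
[0.601  0.0765 0.078 ] [ 0.5655 -0.1171  0.078 ] [ 0.5832 -0.0203  0.078 ] 0.1968 -10.401729182721454
[0.6009 0.0726 0.    ] [ 0.5652 -0.1205  0.    ] [ 0.583 -0.024  0.   ] 0.1963 -10.473384089790258
slot [ 0.58278487 -0.02257268  0.036     ] [0.58917168 0.01236065 0.036     ] [ 0.57644856 -0.05721621  0.036     ]
tip [ 0.53907716 -0.01227022  0.1905    ] base [ 0.49324566 -0.00445878  0.1905    ]
```

The slot mouth is at world (0.583, -0.0225), yaw -10.45°, and the pin sits square in the grip. Next I line up near the slot's -y end, with the foot 2 mm up.

Call:
arm_command:
  plan: [0, 0, 0, 0, 0, 0.09, 0, 0.335, 0, 0, 0, 0, 0, 0.335, 0, 0, 0, 0, 0, 0, 0.527, 0, 0, 0, 0, 0, 0.527, 0, 0, 0, 0, 0, 0.527, 0, 0, 0, 0, 0, 0.527, 0, 0, 0, 0, 0, 0.527, 0, 0, 0, 0, 0, 0.527, 0, 0, 0, 0, 0, 0.527, 0, 0, 0, 0, 0, 0, 0, 0, 0, 0, 0, 0, 0, 0, 0]

```text
clock: 6.7
tool_pos: [0.4603, -0.0265, 0.0583]
ee_rot: [3.142, 0.001, -0.185]
ft_force: [0.2, -0.2, -1.9]
finger_gap: 0.0183
finger_force: 63.6
```

```bash
cat > st.py <<'E'
from h import *
s=manip.observe();ex=np.array([.9835,-.1814]);ey=np.array([.1814,.9835])
d=s["tool_pos"][:2]-[.583,-.0225];y=s["ee_rot"][2];t=d+.074*np.array([np.cos(y),np.sin(y)]);F=s["ft_force"]
print("tip mm",(1e3*t@ex).round(1),(1e3*t@ey).round(1),"z",s["tool_pos"][2].round(4),"yaw",y.round(4),"F",(F[:2]@ex).round(1),(F[:2]@ey).round(1),F[2].round(1),"t",s["clock"])
E
python3 st.py; python3 - <<'E'
from h import *
M=model("wrist");a=manip.grab_frame("wrist")[:,:,::-1]
g=cv2.resize((255*(a[:240,140:500]/255.)**.5).astype(np.uint8),None,fx=2.2,fy=2.2,interpolation=cv2.INTER_CUBIC)
cv2.imwrite("pics/w3.png",g)
E
```

```text
tip mm -45.9 -26.4 z 0.0583 yaw -0.1848 F 0.2 -0.2 -1.9 t 6.7
```

View pics/w3.png

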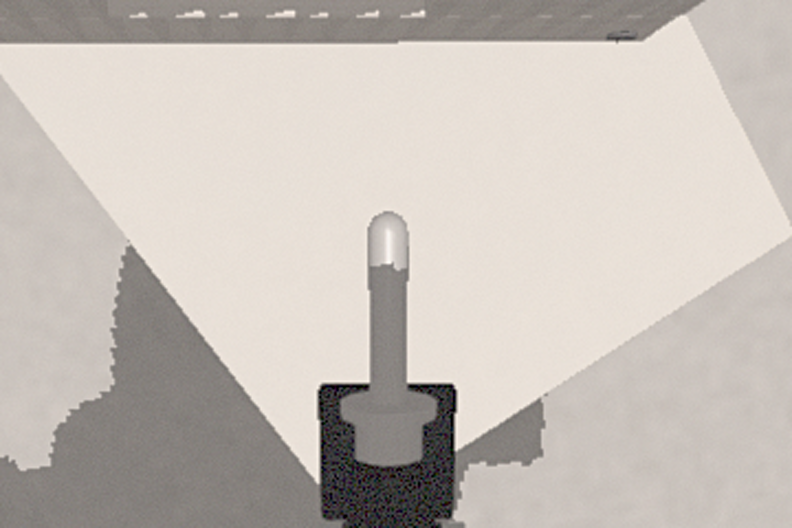

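The tip is in line, about 11 mm inside the slot's right end (slot end at (428,14), tip at (388,213)), and the pin is square to the cover. Next I advance gently.

Call:
arm_command:
  plan: [0.2, 0, 0, 0, 0, 0, 0.2, 0, 0, 0, 0, 0, 0.2, 0, 0, 0, 0, 0, 0.2, 0, 0, 0, 0, 0, 0.2, 0, 0, 0, 0, 0, 0.1, 0, 0, 0, 0, 0, 0.06, 0, 0, 0, 0, 0, 0.06, 0, 0, 0, 0, 0, 0.06, 0, 0, 0, 0, 0, 0, 0, 0, 0, 0, 0]

```text
clock: 7.58
tool_pos: [0.5112, -0.0358, 0.0588]
ee_rot: [-3.141, -0.0, -0.185]
ft_force: [-0.3, -0.1, -2.2]
finger_gap: 0.0183
finger_force: 63.5
```

```bash
python3 st.py
```

```text
tip mm 5.9 -26.3 z 0.0588 yaw -0.1848 F -0.3 -0.2 -2.2 t 7.5833
```

Free of contact inside the slot. I go on to 18 mm, then touch the sled in small steps.

Call:
arm_command:
  plan: [0.1, 0, 0, 0, 0, 0, 0.1, 0, 0, 0, 0, 0, 0.1, 0, 0, 0, 0, 0, 0, 0, 0, 0, 0, 0, 0, 0, 0, 0, 0, 0]

```text
clock: 8.0
tool_pos: [0.5229, -0.038, 0.0586]
ee_rot: [-3.142, -0.0, -0.185]
ft_force: [-0.9, -0.4, -2.2]
finger_gap: 0.0178
finger_force: 63.6
```

Call:
arm_command:
  plan: [0.05, 0, 0, 0, 0, 0, 0.05, 0, 0, 0, 0, 0, 0.05, 0, 0, 0, 0, 0, 0, 0, 0, 0, 0, 0, 0, 0, 0, 0, 0, 0]

```text
clock: 8.42
tool_pos: [0.5287, -0.0391, 0.0586]
ee_rot: [-3.142, 0.0, -0.185]
ft_force: [-0.7, 0.2, -1.5]
finger_gap: 0.0183
finger_force: 63.6
```

Call:
arm_command:
  plan: [0.05, 0, 0, 0, 0, 0, 0.05, 0, 0, 0, 0, 0, 0, 0, 0, 0, 0, 0, 0, 0, 0, 0, 0, 0]

```text
clock: 8.75
tool_pos: [0.5324, -0.0398, 0.0586]
ee_rot: [-3.142, 0.001, -0.185]
ft_force: [-3.4, 0.9, -0.6]
finger_gap: 0.0178
finger_force: 63.8
```

```bash
python3 st.py
```

```text
tip mm 27.3 -26.4 z 0.0586 yaw -0.1849 F -3.5 0.3 -0.6 t 8.75
```

Call:
arm_command:
  plan: [0.05, 0, 0, 0, 0, 0, 0, 0, 0, 0, 0, 0, 0, 0, 0, 0, 0, 0]

```text
clock: 9.0
tool_pos: [0.5345, -0.0401, 0.0586]
ee_rot: [-3.141, 0.0, -0.185]
ft_force: [-2.9, -0.2, 0.5]
finger_gap: 0.0185
finger_force: 63.8
```

Call:
arm_command:
  plan: [0, -0.025, 0, 0, 0, 0, 0, -0.025, 0, 0, 0, 0, 0, 0, 0, 0, 0, 0]

```text
clock: 9.25
tool_pos: [0.5349, -0.0381, 0.0586]
ee_rot: [3.142, 0.0, -0.185]
ft_force: [-4.6, -1.2, -0.9]
finger_gap: 0.0183
finger_force: 63.7
```

Call:
arm_command:
  plan: [0, -0.025, 0, 0, 0, 0, 0, -0.025, 0, 0, 0, 0, 0, 0, 0, 0, 0, 0]

```text
clock: 9.5
tool_pos: [0.5353, -0.0361, 0.0586]
ee_rot: [-3.142, 0.0, -0.185]
ft_force: [-4.8, -1.4, -1.9]
finger_gap: 0.0179
finger_force: 63.7
```

```bash
python3 st.py
```

```text
tip mm 29.6 -22.2 z 0.0586 yaw -0.1848 F -4.5 -2.2 -1.9 t 9.5
```

Call:
arm_command:
  plan: [0, -0.025, 0, 0, 0, 0, 0, -0.025, 0, 0, 0, 0, 0, 0, 0, 0, 0, 0]

```text
clock: 9.75
tool_pos: [0.5357, -0.034, 0.0586]
ee_rot: [-3.141, 0.0, -0.185]
ft_force: [-3.4, -0.5, -2.2]
finger_gap: 0.0184
finger_force: 63.6
```

Call:
arm_command:
  plan: [0, -0.025, 0, 0, 0, 0, 0, -0.025, 0, 0, 0, 0, 0, 0, 0, 0, 0, 0]

```text
clock: 10.0
tool_pos: [0.5361, -0.0321, 0.0586]
ee_rot: [-3.141, 0.0, -0.185]
ft_force: [-3.6, -1.5, -2.0]
finger_gap: 0.0184
finger_force: 63.6
```

Call:
arm_command:
  plan: [0, -0.025, 0, 0, 0, 0, 0, -0.025, 0, 0, 0, 0, 0, 0, 0, 0, 0, 0]

```text
clock: 10.25
tool_pos: [0.5365, -0.0301, 0.0586]
ee_rot: [-3.141, 0.0, -0.185]
ft_force: [-5.3, -0.9, -2.8]
finger_gap: 0.0184
finger_force: 63.6
```

```bash
python3 st.py
```

```text
tip mm 29.7 -16.1 z 0.0586 yaw -0.1846 F -5.0 -1.8 -2.8 t 10.25
```

Call:
arm_command:
  plan: [0, -0.025, 0, 0, 0, 0, 0, -0.025, 0, 0, 0, 0, 0, 0, 0, 0, 0, 0]

```text
clock: 10.5
tool_pos: [0.5371, -0.0278, 0.0587]
ee_rot: [-3.141, -0.0, -0.184]
ft_force: [-1.4, 3.2, -2.2]
finger_gap: 0.0184
finger_force: 63.6
```

Call:
arm_command:
  plan: [0, -0.025, 0, 0, 0, 0, 0, -0.025, 0, 0, 0, 0, 0, 0, 0, 0, 0, 0]

```text
clock: 10.75
tool_pos: [0.5378, -0.026, 0.0588]
ee_rot: [-3.141, -0.001, -0.184]
ft_force: [1.4, 2.4, -2.3]
finger_gap: 0.0184
finger_force: 63.5
```

Call:
arm_command:
  plan: [0, -0.025, 0, 0, 0, 0, 0, -0.025, 0, 0, 0, 0, 0, 0, 0, 0, 0, 0]

```text
clock: 11.0
tool_pos: [0.5376, -0.0244, 0.0587]
ee_rot: [-3.142, -0.0, -0.185]
ft_force: [-0.5, 0.4, -1.8]
finger_gap: 0.0182
finger_force: 63.6
```

```bash
python3 st.py
```

```text
tip mm 29.7 -10.3 z 0.0587 yaw -0.1849 F -0.5 0.3 -1.8 t 11.0
```

X force has vanished and there is no sideways load: the nose is in the hole at y ≈ -10 mm. I push in gently.

Call:
arm_command:
  plan: [0.05, 0, 0, 0, 0, 0, 0.05, 0, 0, 0, 0, 0, 0, 0, 0, 0, 0, 0]

```text
clock: 11.25
tool_pos: [0.5419, -0.0254, 0.0586]
ee_rot: [-3.142, -0.0, -0.185]
ft_force: [0.1, 1.0, -2.3]
finger_gap: 0.0181
finger_force: 63.6
```

```bash
python3 st.py
```

```text
tip mm 34.1 -10.5 z 0.0586 yaw -0.1849 F -0.1 1.0 -2.3 t 11.25
```

Call:
arm_command:
  plan: [0.05, -0.015, 0, 0, 0, 0, 0.05, 0, 0, 0, 0, 0, 0, 0, 0, 0, 0, 0]

```text
clock: 11.5
tool_pos: [0.5459, -0.0255, 0.0586]
ee_rot: [3.142, -0.0, -0.185]
ft_force: [0.1, 0.5, -2.0]
finger_gap: 0.0183
finger_force: 63.6
```

Call:
arm_command:
  plan: [0.05, 0, 0, 0, 0, 0, 0.05, 0, 0, 0, 0, 0, 0, 0, 0.02, 0, 0, 0, 0, 0, 0, 0, 0, 0]

```text
clock: 11.83
tool_pos: [0.5495, -0.0261, 0.0577]
ee_rot: [-3.142, 0.0, -0.185]
ft_force: [0.1, 0.5, -1.7]
finger_gap: 0.0181
finger_force: 63.6
```

```bash
python3 st.py
```

```text
tip mm 41.7 -9.8 z 0.0577 yaw -0.1849 F -0.0 0.5 -1.7 t 11.8333
```

Call:
arm_command:
  plan: [0.04, 0, 0, 0, 0, 0, 0.04, 0, 0, 0, 0, 0, 0, 0, 0.015, 0, 0, 0, 0, 0, 0, 0, 0, 0]

```text
clock: 12.17
tool_pos: [0.5526, -0.0267, 0.0572]
ee_rot: [-3.142, 0.0, -0.185]
ft_force: [0.8, 0.5, -2.2]
finger_gap: 0.0183
finger_force: 63.6
```

Call:
arm_command:
  plan: [0.025, 0, 0, 0, 0, 0, 0, 0, 0, 0, 0, 0, 0, 0, 0, 0, 0, 0]

```text
clock: 12.42
tool_pos: [0.5536, -0.0268, 0.0572]
ee_rot: [-3.141, 0.0, -0.185]
ft_force: [-0.2, -0.1, -2.5]
finger_gap: 0.0177
finger_force: 63.6
```

```bash
python3 st.py
```

```text
tip mm 45.9 -9.8 z 0.0572 yaw -0.1848 F -0.2 -0.1 -2.5 t 12.4167
```

Call:
arm_command:
  plan: [0.02, 0, 0, 0, 0, 0, 0, 0, 0, 0, 0, 0]

```text
clock: 12.58
tool_pos: [0.5545, -0.027, 0.0573]
ee_rot: [-3.141, 0.0, -0.185]
ft_force: [-0.0, 0.2, -1.6]
finger_gap: 0.0186
finger_force: 63.6
```

Call:
arm_command:
  plan: [0.015, 0, 0, 0, 0, 0, 0, 0, 0, 0, 0, 0]

```text
clock: 12.75
tool_pos: [0.5547, -0.027, 0.0572]
ee_rot: [-3.141, 0.001, -0.185]
ft_force: [-2.4, 1.4, -0.4]
finger_gap: 0.0183
finger_force: 63.8
```

```bash
python3 st.py
```

```text
tip mm 47.0 -9.8 z 0.0572 yaw -0.1847 F -2.6 1.0 -0.4 t 12.75
```

Call:
arm_command:
  plan: [0.01, 0, 0, 0, 0, 0, 0, 0, 0, 0, 0, 0]

```text
clock: 12.92
tool_pos: [0.5548, -0.0271, 0.0571]
ee_rot: [-3.141, 0.001, -0.185]
ft_force: [-4.6, 0.8, 0.7]
finger_gap: 0.0182
finger_force: 63.9
```

```bash
python3 st.py
```

```text
tip mm 47.1 -9.8 z 0.0571 yaw -0.1848 F -4.6 -0.1 0.7 t 12.9167
```

Stiff contact: the collar is flush. I set the foot down, release and rise.

Call:
arm_command:
  plan: [-0.005, 0, 0.01, 0, 0, 0, 0, 0, 0.01, 0, 0, 0, 0, 0, 0, 0, 0, 0]

```text
clock: 13.17
tool_pos: [0.5547, -0.0271, 0.0563]
ee_rot: [-3.142, 0.001, -0.185]
ft_force: [-5.5, 0.3, -0.8]
finger_gap: 0.0182
finger_force: 63.9
```

```bash
python3 st.py
```

```text
tip mm 47.0 -9.8 z 0.0563 yaw -0.1848 F -5.5 -0.8 -0.8 t 13.1667
```

Call:
arm_command:
  plan: [-0.005, 0, 0.012, 0, 0, 0, 0, 0, 0, 0, 0, 0, 0, 0, 0, 0, 0, 0]

```text
clock: 13.42
tool_pos: [0.5548, -0.0271, 0.0559]
ee_rot: [-3.142, 0.001, -0.185]
ft_force: [-4.0, 0.7, -1.5]
finger_gap: 0.0184
finger_force: 63.7
```

```bash
python3 st.py
```

```text
tip mm 47.1 -9.8 z 0.0559 yaw -0.1848 F -4.1 -0.0 -1.5 t 13.4167
```

Call:
arm_command:
  plan: [0, 0, 0.012, 0, 0, 0, 0, 0, 0, 0, 0, 0]

```text
clock: 13.58
tool_pos: [0.5548, -0.0271, 0.0554]
ee_rot: [-3.142, 0.0, -0.185]
ft_force: [-5.1, 1.5, -0.2]
finger_gap: 0.0182
finger_force: 63.8
```

Call:
arm_command:
  plan: [0, 0, 0.012, 0, 0, 0, 0, 0, 0, 0, 0, 0]

```text
clock: 13.75
tool_pos: [0.5548, -0.0271, 0.0549]
ee_rot: [-3.142, 0.0, -0.185]
ft_force: [-5.5, 0.5, -0.7]
finger_gap: 0.0182
finger_force: 63.8
```

```bash
python3 st.py
```

```text
tip mm 47.1 -9.8 z 0.0549 yaw -0.1849 F -5.5 -0.5 -0.7 t 13.75
```

Call:
arm_command:
  plan: [0, 0, 0.012, 0, 0, 0, 0, 0, 0, 0, 0, 0]

```text
clock: 13.92
tool_pos: [0.5549, -0.027, 0.0547]
ee_rot: [-3.141, 0.0, -0.185]
ft_force: [-5.8, 2.1, 4.6]
finger_gap: 0.0184
finger_force: 64.4
```

Call:
arm_command:
  plan: [0, 0, 0.012, 0, 0, 0, 0, 0, 0, 0, 0, 0]

```text
clock: 14.08
tool_pos: [0.5549, -0.027, 0.0546]
ee_rot: [-3.141, 0.0, -0.185]
ft_force: [-8.5, 2.9, 13.3]
finger_gap: 0.0181
finger_force: 65.5
```

```bash
python3 st.py; python3 - <<'E'
from h import *
a=manip.grab_frame("wrist")[:,:,::-1]
cv2.imwrite("pics/w4.png",cv2.resize((255*(a[:240,140:500]/255.)**.5).astype(np.uint8),None,fx=2.2,fy=2.2,interpolation=cv2.INTER_CUBIC))
E
```

```text
tip mm 47.2 -9.7 z 0.0546 yaw -0.1848 F -8.8 1.3 13.3 t 14.0833
```

View pics/w4.png

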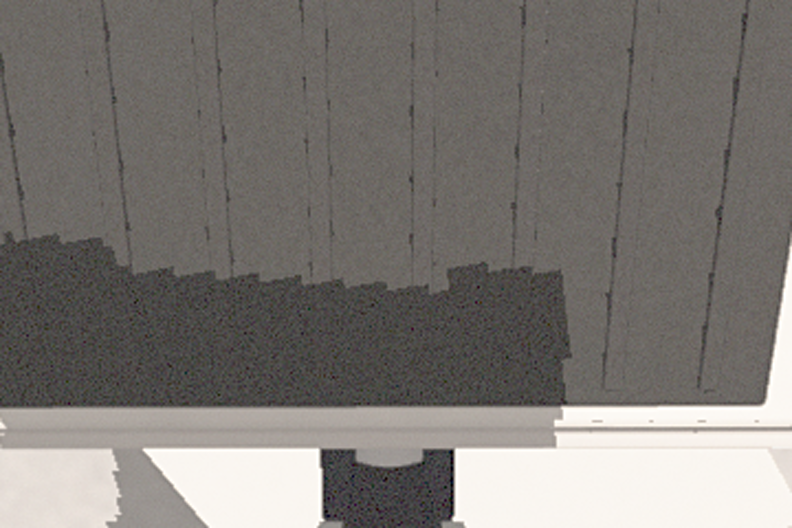

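The foot is down on the worktop and the pin's collar is against the cover, at (390,455). I ease off, release and retreat upward.

Call:
arm_command:
  plan: [0, 0, -0.012, 0, 0, 0, 0, 0, 0, 0, 0, 0]

```text
clock: 14.3
tool_pos: [0.5549, -0.027, 0.0547]
ee_rot: [-3.141, 0.0, -0.185]
ft_force: [-5.7, 2.6, 5.5]
finger_gap: 0.018
finger_force: 64.5
```

Call:
arm_command:
  plan: [0, 0, 0, 0, 0, 0, 0, 0, 0, 0, 0, 0, 0, 0, 0, 0, 0, 0, 0, 0, 0, 0, 0, 0, 0, 0, 0, 0, 0, 0, 0, 0, 0, 0, 0, 0, 0, 0, 0, 0, 0, 0, 0, 0, 0, 0, 0, 0]
  gripper: -1

```text
clock: 14.97
tool_pos: [0.555, -0.0272, 0.0545]
ee_rot: [-3.142, -0.0, -0.185]
ft_force: [0.7, -0.0, 0.2]
finger_gap: 0.0854
finger_force: 0.0
```

Call:
arm_command:
  plan: [0, 0, -0.3, 0, 0, 0, 0, 0, -0.5, 0, 0, 0, 0, 0, -0.5, 0, 0, 0, 0, 0, -0.5, 0, 0, 0, 0, 0, -0.5, 0, 0, 0, 0, 0, -0.5, 0, 0, 0, 0, 0, -0.5, 0, 0, 0, -0.5, 0, 0, 0, 0, 0, -0.5, 0, 0, 0, 0, 0, -0.5, 0, 0, 0, 0, 0, -0.5, 0, 0, 0, 0, 0, 0, 0, 0, 0, 0, 0, 0, 0, 0, 0, 0, 0]

```text
clock: 16.05
tool_pos: [0.4762, -0.0122, 0.1869]
ee_rot: [-3.141, -0.0, -0.184]
ft_force: [1.2, -0.4, 0.4]
finger_gap: 0.0855
finger_force: 0.0
```

```bash
python3 - <<'E'
from h import *
s=manip.observe();print(s["tool_pos"],s["ee_rot"],s["clock"])
M=model("wrist");a=manip.grab_frame("wrist")[:,:,::-1]
cv2.imwrite("pics/w5.png",cv2.resize((255*(a[:240,140:500]/255.)**.5).astype(np.uint8),None,fx=2.2,fy=2.2,interpolation=cv2.INTER_CUBIC))
for p in([.583,-.0225,.08],[.5548,-.0271,.09]): print((proj(M,p)-[140,0])*2.2)
E
```

```text
[ 0.47617692 -0.0122288   0.18688013] [-3.14122647e+00 -3.24337940e-04 -1.84492437e-01] 16.05
[363.13852662 119.18841097]
[390.17231161 197.41549648]
```

View pics/w5.png

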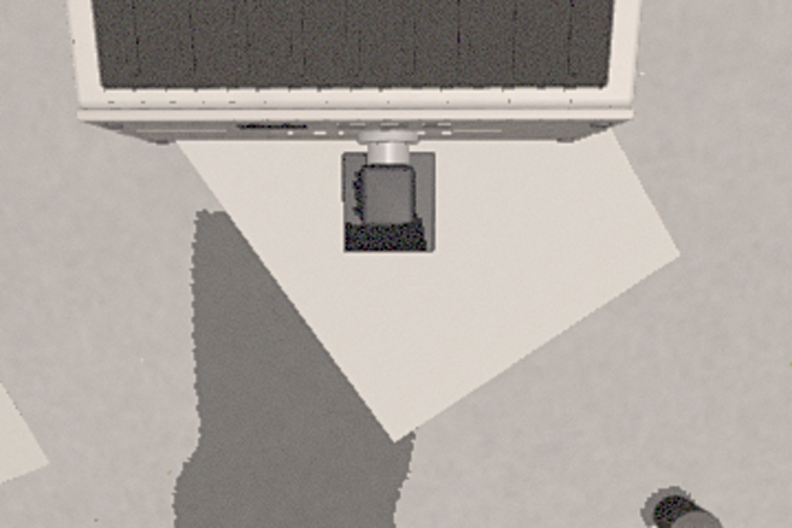

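The pin stands upright on its foot at (389,200), collar flush with the cover at (388,135), square and released.

```bash
python3 -c "
from workcell import manip
print(manip.hand_in())"
```

```text
the job is handed in; nothing more can be done
None
```

The lock pin is home in the sled's hole with its collar flush, standing released on its foot; contact readings stayed under about 15 N, and the job was handed in at about 16 s (no verdict was returned).

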